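Unclamp a finished part and hold it up with the tongs

TASK

Slide the vise's jaw wide open by the post on it, then take the tongs out of their caddy, squeeze them shut on the boss of the finished part and lift the part at least 10 cm above where it sat, clear of everything. The program finishes while still holding: the gripper keeps squeezing the tongs and the tongs keep the part up, at rest. The gripper itself must never touch the part, the jaw stays open, and everything else on the table is left where it stands.

Things in the scene. Friction and masses are not known exactly. Their poses are not given: they have to be found in the camera images.
- vise: Low grey vise, fixed to the table (its place varies). Origin on the table under the centre of the part's seat, z up. Bed 25 mm high, 90 mm wide (y), x from -168 to +78 mm. Fixed jaw 47 mm high at x = +25 to +56. Moving jaw, 47 mm high, on the -x side; its lip reaches 8 mm over the part's flange, so the part cannot come up until the jaw is open.
- vise_jaw (a joint): Slide of the moving jaw, m: 0 = shut against the part (it starts within 4 mm of that), 0.045 = fully open, against its stop. It moves along the vise's -x as it grows, rubs with about 3 N and stays where it is left.
- jaw_post (a point): Grip centre of the square upright steel post on the moving jaw: post 20 x 20 mm, sides along the vise's x and y, from 34 to 84 mm above the table; this point is 62 mm above the table, and 88 mm from the vise's origin along its -x when the jaw is shut. Moves with the jaw. Axes as the vise's.
- part_boss (a point): Finished aluminium part, about 0.14 kg: flange 50 x 44 mm (x, y), 10 mm thick, lying on the vise's bed, with a square boss 24 x 24 mm, 50 mm tall, upright on its centre (small dark hole in its top). This point: centre of the boss, half-way up, 60 mm above the table as it sits; boss top 25 mm above it, flange top 25 mm below it. Axes: z up, x and y square to the boss's sides, as the vise's.
- tongs_grip (a point): Short steel tongs, 0.12 kg, 131 mm long, upright in the caddy, hinge up, tips down. This point: on their middle line at the height to squeeze, 34 mm below their top, 104 mm above the table as they stand. z up, x from arm to arm (squeeze along x). Arms: flat straps 20 mm wide (y), flat to 25 mm above and below; 46 mm over their outsides here when open, 40 mm when gripping the boss.
- tongs_tips (a point): Middle between the tongs' two tip pads, 85 mm below tongs_grip along the tongs. Pads 24 mm tall, 22 mm wide (y), 6 mm thick, lower edge 12 mm below this point; open, 50 mm apart inside and 62 mm outside. Axes as tongs_grip; they belong to the -x arm and so lean by half of tongs_arm when the tongs, held upright, are squeezed.
- tongs_arm (a joint): How far the tongs are squeezed, rad: 0 open (as they stand), about 0.23 with the tips 24 mm apart, 0.40 almost shut. A spring opens them: at tongs_grip the first squeeze takes about 5 N, 8 N bring the tips to 24 mm. A hold 1 to 3 mm narrower than the open width there carries the tongs with the tips still wide apart; opening wider drops them.
- caddy: Black caddy fixed to the table (its place varies), foot 100 x 80 mm, one pocket 78 x 30 mm inside (x, y), rim 57 mm above the table. Origin on the table at its centre; the tongs' x lies along its x. The tongs stand on the pocket's floor, 7 mm above the table, and come out straight up (tips clear the rim 50 mm up).
- toolholder: Bystander, leave it: steel tool holder with a taper, 62 mm across, 85 mm tall. Origin under its centre.
- tub: Bystander, leave it: white round tub with grey lid, 96 mm across, 74 mm tall. Origin under its centre.
- insertbox: Bystander, leave it: small grey and white plastic box, 60 x 45 x 28 mm. Origin under its centre.
- pump: Bystander, leave it: white pump bottle, 68 mm across, 177 mm tall. Origin under its centre.
- carton: Bystander, leave it: white carton, 70 x 90 x 85 mm. Origin under its centre.
- collar: Bystander, leave it: steel ring, 48 mm across, 22 mm tall. Origin under its centre.
- blank: Bystander, leave it: plain aluminium block, 50 x 45 x 35 mm. Origin under its centre.
Mind the look-alikes: they are no part of the job. Of the things that look like the part that bears tongs_grip, the middle-sized one is meant.

How it is judged:
By the outcome, as a careful person would: the job done as asked, in the order asked, and still so for the second after the job is handed in, while the arm keeps its last pose, push and grip.
It also fails if it takes over 59 s, if anything falls off the work surface, if the arm or the gripper's body presses on something with over 40 N, if the wrist force passes 120 N, or if a joint passes its speed limit or range.

ROBOT

A 6-joint arm with a two-finger parallel gripper is mounted at the origin on the work surface. World frame = base frame: x ahead of the robot, y to its left, z up, the work surface at z = 0. Lengths are in m, angles in degrees, forces in N, time in s.
With the tool pointing down it reaches from about 0.4 to 0.825 m from the base axis. Payload 7 kg.
Tool frame: the origin (TCP) lies midway between the tips of the shut fingers; the grasp point (between the pads) lies 19 mm behind it; x points along the fingers, z is the direction in which the jaws open and shut, and the axes are right-handed (so a half turn about x gives the same grasp; the last joint's range is limited). The gripper opens to 88 mm and grips with 3 to 60 N. Pads are 19 mm wide; open, the fingers measure 130 mm over their backs; the gripper's body (78 mm by 193 mm) begins 47 mm behind the grasp point.
Start: joints at [-48.524, 20.546, 0.682, 0, -70.136, -16.507], TCP at [0.285, -0.612, 0.202] pointing down, gripper open.
Joint ranges: [-176.03, 176.03], [-82.01, 121.73], [-58.28, 71.71], [-173.87, 95.51], [-174.79, -0.11], [-173.66, 173.66]. Speed limits (degrees/s): [136.94, 136.94, 172.46, 180, 180, 180].

INTERFACE

Orientations are given as [roll, pitch, yaw] about the fixed x, y, z axes, in that order (R = Rz(yaw) Ry(pitch) Rx(roll)).
In Python, from plant import get_state, capture, close_job gives the robot as it stands.
- The arm moves only by the tool play_rows, never from a script. Its argument "series" is one flat list of numbers, 4 for each row, row after row: the shift along the tool's x, y, z in m, then the turn about the tool's x in rad. In form: [tx, ty, tz, spin, tx, ty, tz, spin, ...]. A call has exactly 5 rows; each row shifts and turns the commanded pose from where the row before left it, along the tool's axes as they then stand; what a row does not reach is not made up. A row lasts 1/12 s, in which the tool goes at most 41.7 mm and 7.16 degrees, less where a joint would pass 70% of its speed; a pose out of reach is approached as far as the arm can. A call is refused whole if a number of a shift passes 0.0417 or a number of a turn 0.125, either way. A call with a gripper value outside its range is refused whole. "jaw" is the opening in per cent of the stroke, from 0 (shut) to 100 (fully open), set as the call begins (left out, the last holds). The fingers move at their own pace and stop on an object; "squeeze" is the grip in N (left out, the last holds). Time passes only in rows, so rows that do not move let the fingers close, or fill a call up. It gives the time, the measured TCP pose, the force and the opening at its end, in the units of the state.
- get_state(): the state, without advancing time (a new reading comes with each control period).
- capture(name): name is "scene" or "top"; returns a dict with "img" (400x640x3 uint8, blue, green, red), "K" (3x3 intrinsics, pixels), "world_from_camera" (4x4, takes a point from camera to world coordinates). Camera axes: x right, y down, z forward; pixel columns grow to the right and rows downward; lengths in m; the calibration is good to about 2 mm. A picture is of the moment at which its call begins. There is no depth.
- close_job(): hands the job in, once; it reports no verdict.
The state is a dict: "time_s": time; "joints": joint angles; "qd": joint speeds; "joint_torque": joint torques, N m; "tcp_pos": TCP position; "eef_rot": TCP orientation; "contact_force": force on the tool from outside, world axes, zero at the start; "moment": the same for the moment, N m; "gripper_width": finger opening in m.
Only numpy, scipy, OpenCV 4.12 (cv2) and the standard library are available. Lean on these libraries where they do the work, as an engineer would, in place of code of your own. Each camera call takes 0.05 s, during which the arm holds its last target.

## Working session

There is one attempt and no reset: what is moved stays moved. The work goes in short steps, Python scripts to look and compute and a tool call to move; the robot and the scene stay as the last step left them, time stands still between calls to the robot, and variables do not carry over. Pictures are saved under pics/ and viewed, and the job is handed in when it is done.

Besides the shell and the picture viewer there is one more tool, called after "Request:" in YAML: its name, and indented under it one key for each argument. play_rows: Moves the arm, as the interface text tells. Its arguments: {"type":"object","properties":{"series":{"type":"array","items":{"type":"number"}},"jaw":{"type":"number"},"squeeze":{"type":"number"}},"required":["series"]}

```bash
ls; mkdir -p pics; python3 - <<'E'
from plant import *
import cv2,numpy as np
s=get_state();print(s)
for n in("scene","top"):
    c=capture(n);cv2.imwrite(f"pics/{n}0.png",c["img"]);print(c["K"],c["world_from_camera"]);np.savez(f"{n}0.npz",**c)
E
```

```text
pics
{'time_s': 0.0, 'joints': array([-4.85237516e+01,  2.05903134e+01,  6.33268319e-01, -2.10751292e-02,
       -7.01347507e+01, -1.65060653e+01]), 'qd': array([-0.0134777 ,  0.0011662 ,  0.01263294,  0.00388718, -0.04524667,
        0.05052496]), 'joint_torque': array([-1.94136970e-03, -5.82721639e+01,  2.93046427e+01,  6.99693784e+00,
        6.68291192e-03, -1.76779972e-04]), 'tcp_pos': array([ 0.28469399, -0.61143957,  0.20152853]), 'eef_rot': array([  4.32852638,  89.90608989, 119.2915321 ]), 'contact_force': array([ 0.03909235, -0.21748573,  0.93477473]), 'moment': array([-0.01365045,  0.03031923,  0.02521048]), 'gripper_width': 0.08767832638409574}
[[388.01951855   0.         320.44021831]
 [  0.         388.01951855 210.6042824 ]
 [  0.           0.           1.        ]] [[ 0.53698973  0.4854124  -0.68993973  1.32027421]
 [ 0.84346143 -0.32315479  0.42911979 -0.44438756]
 [-0.01465726 -0.81237047 -0.58295744  0.71959358]
 [ 0.          0.          0.          1.        ]]
[[437.26613137   0.         317.22431144]
 [  0.         437.26613137 199.78933679]
 [  0.           0.           1.        ]] [[-1.65869587e-02 -9.81337831e-01  1.91574879e-01  3.33540382e-01]
 [-9.99861797e-01  1.64947608e-02 -2.07612603e-03  1.30399024e-03]
 [-1.12260079e-03 -1.91582839e-01 -9.81475805e-01  1.42990850e+00]
 [ 0.00000000e+00  0.00000000e+00  0.00000000e+00  1.00000000e+00]]
```

View pics/scene0.png

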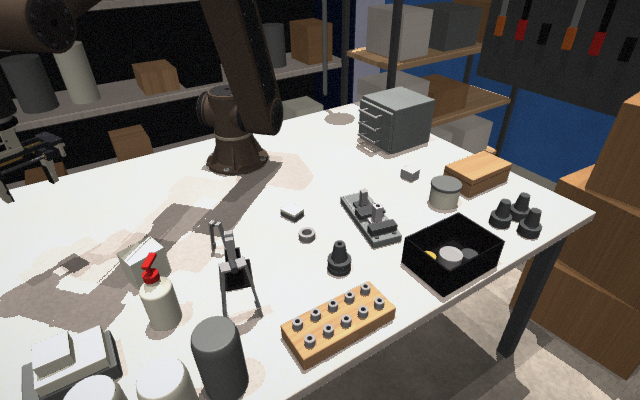

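View pics/top0.png

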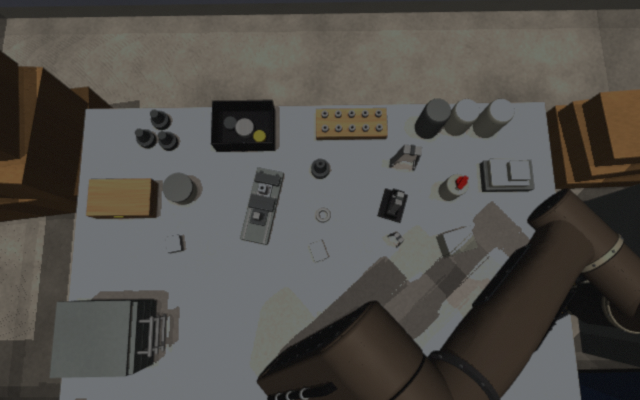

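```bash
python3 - <<'E'
import cv2,numpy as np
t=cv2.imread("pics/top0.png");s=cv2.imread("pics/scene0.png")
a=cv2.resize(t[150:260,225:335],(790,790)[:2],interpolation=cv2.INTER_CUBIC)
a=cv2.resize(t[155:255,225:325],(600,600),interpolation=cv2.INTER_CUBIC)
cv2.imwrite("pics/tv.png",a)
cv2.imwrite("pics/tt.png",cv2.resize(t[140:255,355:470],(600,600),interpolation=cv2.INTER_CUBIC))
cv2.imwrite("pics/sv.png",cv2.resize(s[180:255,325:425],(800,600),interpolation=cv2.INTER_CUBIC))
cv2.imwrite("pics/st.png",cv2.resize(s[210:330,110:270],(800,600),interpolation=cv2.INTER_CUBIC))
E
```

```text
(no output)
```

View pics/tv.png

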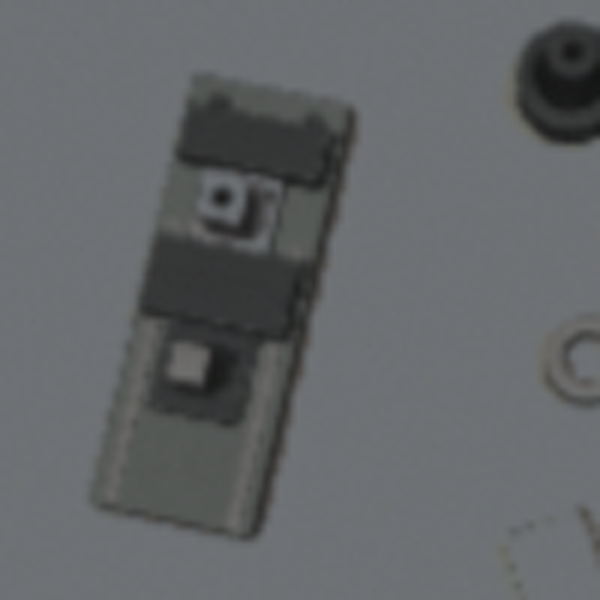

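View pics/tt.png

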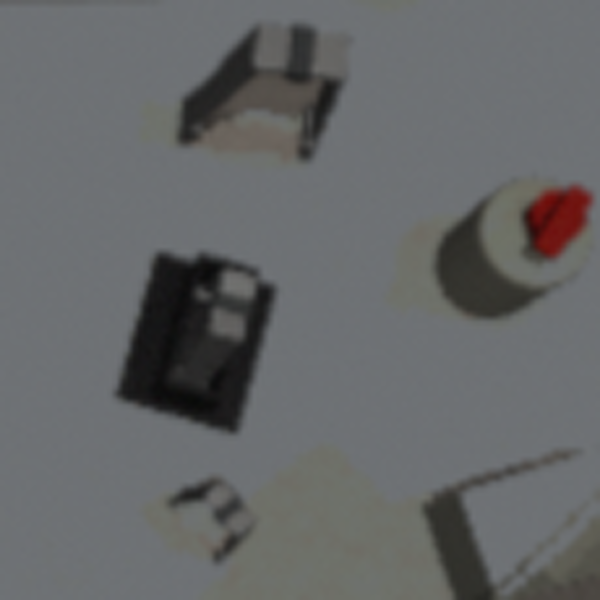

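View pics/sv.png

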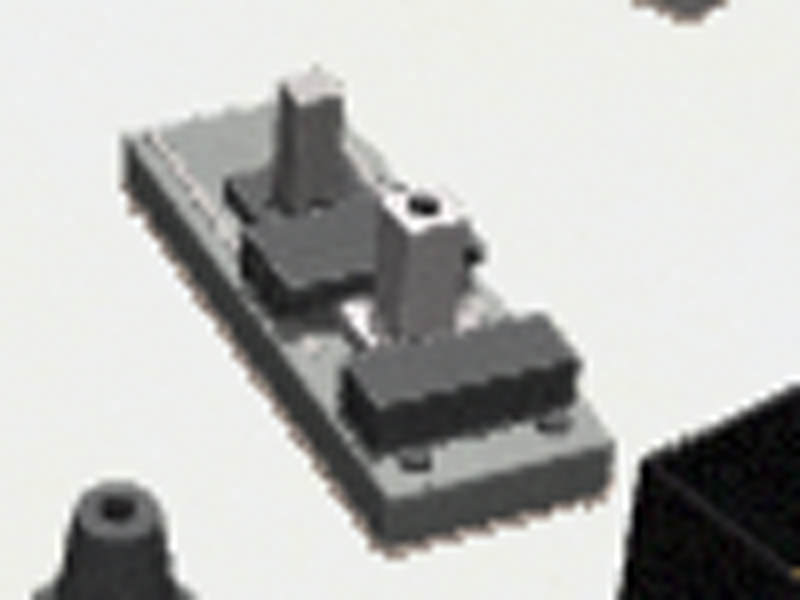

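View pics/st.png

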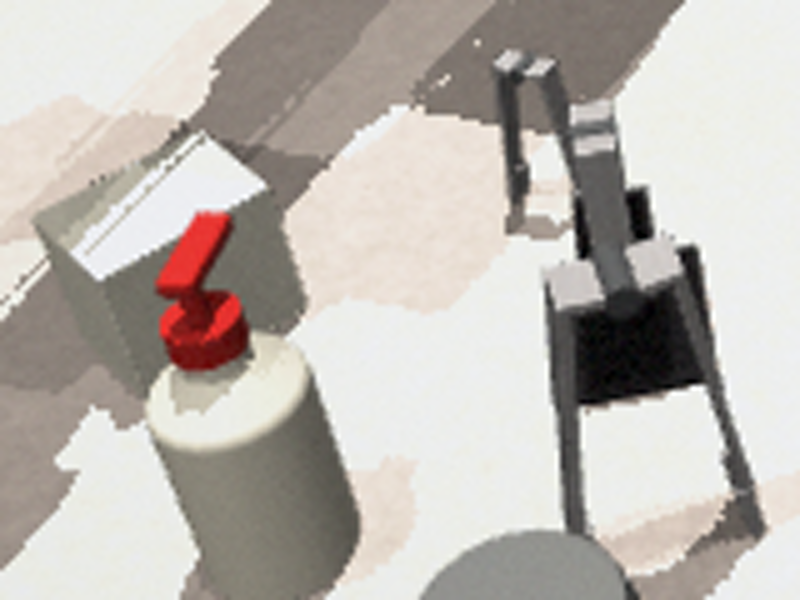

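```bash
cat > h.py <<'E'
import numpy as np,cv2
def cam(n):
    c=np.load(n);return c["K"],c["world_from_camera"],c["img"]
def ray(c,u,v):
    K,T,_=c;d=T[:3,:3]@np.linalg.solve(K,[u,v,1.]);return T[:3,3],d/np.linalg.norm(d)
def plane(c,u,v,z):
    o,d=ray(c,u,v);return o+d*(z-o[2])/d[2]
def tri(r):
    A=0;b=0
    for o,d in r:
        M=np.eye(3)-np.outer(d,d);A=A+M;b=b+M@o
    return np.linalg.solve(A,b)
def proj(c,p):
    K,T,_=c;q=K@(T[:3,:3].T@(np.asarray(p)-T[:3,3]));return q[:2]/q[2]
def up(uv,off,s): return (uv[0]+.5)/s-.5+off[0],(uv[1]+.5)/s-.5+off[1]
E
python3 - <<'E'
from h import *
np.set_printoptions(precision=4,suppress=True)
T=cam("top0.npz");S=cam("scene0.npz")
tv=lambda u,v:up((u,v),(225,155),6);tt=lambda u,v:up((u,v),(355,140),600/115)
sv=lambda u,v:up((u,v),(325,180),8);st=lambda u,v:up((u,v),(110,210),5)
for n,a,b,z in[("post",tv(188,362),sv(312,83),.084),("boss",tv(222,197),sv(424,205),.085),("tongs",tt(232,303),st(595,125),.138)]:
    print(n,plane(T,*a,z),plane(S,*b,z),tri([ray(T,*a),ray(S,*b)]))
# bystander big tongs, small tongs
print("big",tri([ray(T,*tt(301,52)),ray(S,*st(620,290))]))
for b in [(560,290),(670,262)]: pass
print("small",tri([ray(T,*tt(230,508)),ray(S,*st(525,68))]))
print("pumptop",plane(T,*tt(555,220),.177),"pumpbase~",plane(S,*st(270,520),.05))
# vise mask
def rect(mask,z,name):
    cs,_=cv2.findContours(mask,cv2.RETR_EXTERNAL,cv2.CHAIN_APPROX_NONE);c=max(cs,key=cv2.contourArea)
    w=np.array([plane(T,*p[0],z)[:2] for p in c],np.float32)*1000
    r=cv2.minAreaRect(w);print(name,r)
img=T[2].astype(int);g=img.sum(2)/3
sub=np.zeros(g.shape,np.uint8);sub[155:255,235:295]=1
print(g[160,300],g[240,260],g[200,390])
rect(((g<95)&(sub>0)).astype(np.uint8),.025,"vise")
sub[:]=0;sub[180:228,370:415]=1
rect(((g<70)&(sub>0)).astype(np.uint8),.007,"caddy")
for p in [(160,255),(120,395),(240,430),(275,285)]: print(plane(T,*tt(*p),.007))
for p in [(195,75),(355,105),(250,538),(95,503)]: print(plane(T,*tv(*p),.025))
E
```

```text
post [0.5514 0.1902 0.084 ] [0.5499 0.1897 0.084 ] [0.551  0.1896 0.0848]
boss [0.6387 0.1731 0.085 ] [0.6371 0.1725 0.085 ] [0.6382 0.1725 0.0858]
tongs [ 0.5881 -0.248   0.138 ] [ 0.5934 -0.2509  0.138 ] [ 0.5887 -0.2492  0.1341]
big [ 0.7309 -0.2908  0.1621]
small [ 0.4739 -0.2493  0.0951]
pumptop [ 0.625  -0.4251  0.177 ] pumpbase~ [ 0.6629 -0.4424  0.05  ]
113.0 86.66666666666667 18.666666666666668
vise ((592.848388671875, 177.42352294921875), (97.5298843383789, 247.7249755859375), 77.20269012451172)
caddy ((592.6619262695312, -250.26625061035156), (78.785888671875, 105.56361389160156), 72.00687408447266)
[ 0.6459 -0.229   0.007 ]
[ 0.5559 -0.1996  0.007 ]
[ 0.5324 -0.2741  0.007 ]
[ 0.6251 -0.3013  0.007 ]
[0.7218 0.1963 0.025 ]
[0.7032 0.1077 0.025 ]
[0.4651 0.1644 0.025 ]
[0.4853 0.2476 0.025 ]
```

```bash
cat >> h.py <<'E'
from scipy.spatial.transform import Rotation as Ro
def go(x,y,z,yaw):
    from plant import get_state
    s=get_state();R=Ro.from_euler('xyz',s["eef_rot"],degrees=True).as_matrix();p=s["tcp_pos"]
    zy=np.degrees(np.arctan2(R[1,2],R[0,2]))
    d=(yaw-zy+180)%360-180
    if yaw is not None and abs(d)>90: d-=np.sign(d)*180
    # tool x down: positive spin about tool x = negative world yaw
    print("t",round(s["time_s"],2),"tcp",p.round(4),"zyaw",zy.round(2),"tilt",R[2].round(4),"w",round(s["gripper_width"],4),"F",s["contact_force"].round(1),"j",np.round(s["joints"],1))
    t=np.array([x,y,z])-p
    sp=np.radians(-d)
    print("before spin shift",(R.T@t).round(4),"spin rad",sp.round(4))
    R2=Ro.from_euler('z',d,degrees=True).as_matrix()@R
    print("after spin shift",(R2.T@t).round(4))
E
python3 -c "
from h import *
go(.5513,.1898,.2,77.7)"
```

```text
t 0.1 tcp [ 0.2847 -0.6115  0.2016] zyaw 114.96 tilt [-1.0e+00  2.0e-04  1.4e-03] w 0.0872 F [-0.6 -0.6 -0.5] j [-48.5  20.6   0.6  -0.  -70.1 -16.5]
before spin shift [ 0.0024 -0.5799  0.6139] spin rad 0.6504
after spin shift [ 0.0028 -0.0898  0.8397]
```

Request:
play_rows:
  series: [0,0,0,0.125,0,0,0,0.125,0,0,0,0.125,0,0,0,0.125,0,0,0,0.125]
  jaw: 75
  squeeze: 30

```text
time_s: 0.52
tcp_pos: [0.2848, -0.6116, 0.2019]
eef_rot: [41.8, 89.9, 120.6]
contact_force: [-0.2, 0.5, -0.4]
gripper_width: 0.0666
```

Request:
play_rows:
  series: [0,-0.0045,0.04,0.025,0,-0.0045,0.04,0,0,-0.0045,0.04,0,0,-0.0045,0.04,0,0,-0.0045,0.04,0]

```text
time_s: 0.93
tcp_pos: [0.3483, -0.4191, 0.202]
eef_rot: [59.1, 90.0, 136.8]
contact_force: [1.9, 0.4, -0.5]
gripper_width: 0.066
```

Request:
play_rows:
  series: [0,-0.0045,0.04,0,0,-0.0045,0.04,0,0,-0.0045,0.04,0,0,-0.0045,0.04,0,0,-0.0045,0.04,0]

```text
time_s: 1.35
tcp_pos: [0.4129, -0.2284, 0.2024]
eef_rot: [-15.1, 90.0, 62.6]
contact_force: [1.3, -0.1, -0.4]
gripper_width: 0.0658
```

Request:
play_rows:
  series: [0,-0.0045,0.04,0,0,-0.0045,0.04,0,0,-0.0045,0.04,0,0,-0.0045,0.04,0,0,-0.0045,0.04,0]

```text
time_s: 1.77
tcp_pos: [0.4774, -0.0376, 0.2025]
eef_rot: [-40.0, 90.0, 37.7]
contact_force: [2.3, -0.4, 0.0]
gripper_width: 0.066
```

```bash
python3 -c "
from h import *
go(.5513,.1898,.15,77.7)"
```

```text
t 1.77 tcp [ 0.4774 -0.0376  0.2025] zyaw 77.74 tilt [-1.e+00 -2.e-04  2.e-04] w 0.066 F [ 2.3 -0.4  0. ] j [  19.1    1.7  -23.2   -0.   -65.1 -121.4]
before spin shift [ 0.0526 -0.0239  0.2379] spin rad 0.0007
after spin shift [ 0.0526 -0.0238  0.2379]
```

Request:
play_rows:
  series: [0,-0.004,0.04,0,0,-0.004,0.04,0,0,-0.004,0.04,0,0,-0.004,0.04,0,0,-0.004,0.04,0]

```text
time_s: 2.18
tcp_pos: [0.5395, 0.1536, 0.2023]
eef_rot: [111.9, 90.0, -170.3]
contact_force: [0.4, -0.9, 0.5]
gripper_width: 0.0659
```

Request:
play_rows:
  series: [0.01,-0.004,0.03,0,0.01,0,0.008,0,0.02,0,0,0,0.01,0,0,0,0,0,0,0]

```text
time_s: 2.6
tcp_pos: [0.5495, 0.1866, 0.1494]
eef_rot: [131.9, 89.7, -150.4]
contact_force: [-0.7, -0.4, 0.1]
gripper_width: 0.0659
```

```bash
python3 - <<'E'
from h import *
from plant import *
go(.5513,.1898,.0435,77.7)
for n in("scene","top"):
    c=capture(n);np.savez(f"{n}1.npz",**c)
    im=c["img"];im=im[170:270,315:435] if n=="scene" else im[140:250,220:330]
    cv2.imwrite(f"pics/{n}1.png",cv2.resize(im,None,fx=5,fy=5,interpolation=cv2.INTER_CUBIC))
E
```

```text
t 2.6 tcp [0.5495 0.1866 0.1494] zyaw 77.71 tilt [-1.      0.0041 -0.0037] w 0.0659 F [-0.7 -0.4  0.1] j [ 3.800e+01  1.420e+01 -1.560e+01 -1.000e-01 -6.050e+01 -1.403e+02]
before spin shift [ 0.1059 -0.0015  0.0039] spin rad 0.0001
after spin shift [ 0.1059 -0.0015  0.0039]
```

View pics/scene1.png

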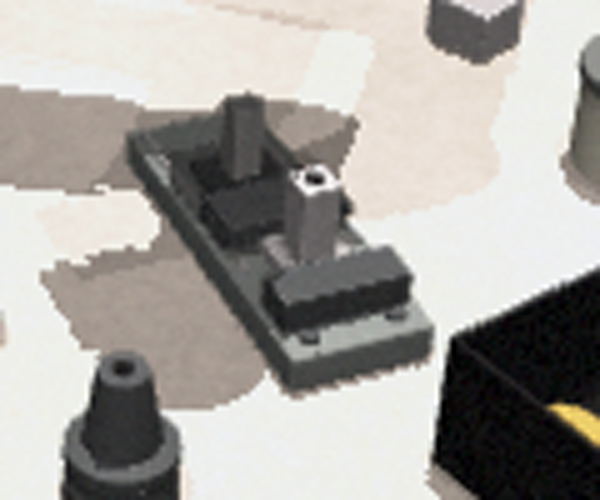

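View pics/top1.png

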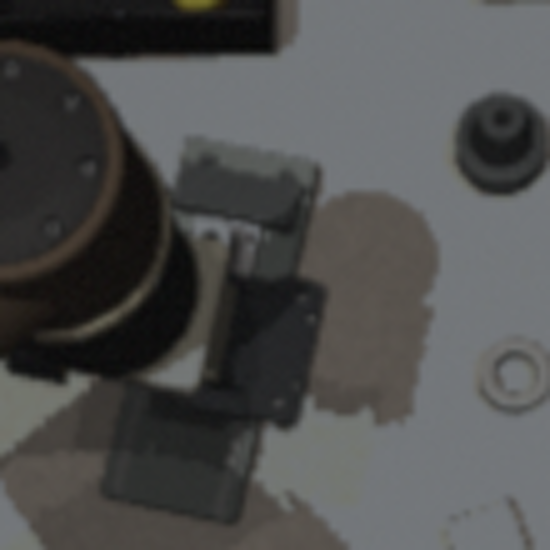

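Request:
play_rows:
  series: [0.026,-0.0015,0.004,0,0.03,0,0,0,0.03,0,0,0,0.02,0,0,0,0,0,0,0]

```text
time_s: 3.12
tcp_pos: [0.5519, 0.1896, 0.0436]
eef_rot: [133.0, 89.7, -149.3]
contact_force: [-0.4, -0.3, -0.0]
gripper_width: 0.0659
```

```bash
python3 - <<'E'
from h import *
from plant import *
go(.5513,.1898,.0435,77.7)
for n in("scene",):
    c=capture(n)
    im=c["img"];im=im[130:250,305:425]
    cv2.imwrite(f"pics/{n}2.png",cv2.resize(im,None,fx=5,fy=5,interpolation=cv2.INTER_CUBIC))
E
```

```text
t 3.12 tcp [0.5519 0.1896 0.0436] zyaw 77.64 tilt [-1.      0.0037 -0.0035] w 0.0659 F [-0.4 -0.3 -0. ] j [ 3.810e+01  2.080e+01 -2.210e+01 -1.000e-01 -4.740e+01 -1.404e+02]
before spin shift [0.0001 0.0007 0.0001] spin rad -0.001
after spin shift [0.0001 0.0007 0.0001]
```

View pics/scene2.png

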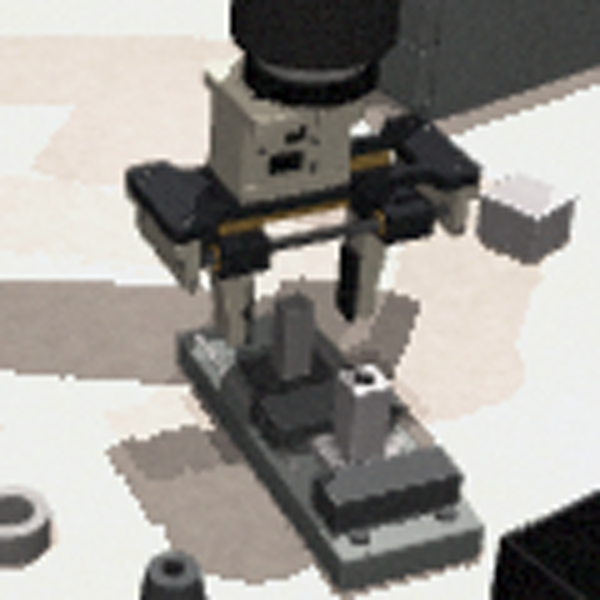

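The fingers straddle the post (post at about 363,197 full-frame), squared with the vise. Closing.

Request:
play_rows:
  series: [0,0,0,0,0,0,0,0,0,0,0,0,0,0,0,0,0,0,0,0]
  jaw: 0
  squeeze: 30

```text
time_s: 3.58
tcp_pos: [0.5543, 0.1917, 0.0476]
eef_rot: [-41.8, 89.9, 36.0]
contact_force: [0.5, -0.5, -0.7]
gripper_width: 0.0379
```

Request:
play_rows:
  series: [0,0,0,0,0,0,0,0,0,0,0,0,0,0,0,0,0,0,0,0]

```text
time_s: 4.0
tcp_pos: [0.5532, 0.1897, 0.0467]
eef_rot: [159.7, 89.8, -122.5]
contact_force: [-0.6, -7.2, 5.2]
gripper_width: 0.0197
```

```bash
python3 -c "
from h import *
c,s=np.cos(np.radians(-12.3)),np.sin(np.radians(-12.3))
go(.5519-.04*c,.1896-.04*s,.0436,77.7)"
```

```text
t 4.0 tcp [0.5532 0.1897 0.0467] zyaw 77.72 tilt [-1.      0.001  -0.0028] w 0.0197 F [-0.6 -7.2  5.2] j [ 3.810e+01  2.060e+01 -2.190e+01  1.000e-01 -4.760e+01 -1.404e+02]
before spin shift [ 0.0031  0.0412 -0.0003] spin rad 0.0003
after spin shift [ 0.0031  0.0412 -0.0003]
```

Request:
play_rows:
  series: [0,0.004,0,0,0,0.008,0,0,0,0.008,0,0,0,0.008,0,0,0,0.006,0,0]

```text
time_s: 4.42
tcp_pos: [0.5202, 0.1971, 0.0467]
eef_rot: [-179.3, 89.9, -101.6]
contact_force: [1.9, -6.4, 2.6]
gripper_width: 0.0197
```

```bash
python3 -c "
from h import *
go(.5519,.1896,.0436,77.7)"
```

```text
t 4.42 tcp [0.5202 0.1971 0.0467] zyaw 77.72 tilt [-1.     -0.     -0.0021] w 0.0197 F [ 1.9 -6.4  2.6] j [ 4.100e+01  1.830e+01 -2.570e+01  1.000e-01 -4.620e+01 -1.433e+02]
before spin shift [ 0.0031 -0.0326 -0.0006] spin rad 0.0004
after spin shift [ 0.0031 -0.0326 -0.0006]
```

Moved 34 mm with ~3 N. Ease into the stop.

Request:
play_rows:
  series: [0,0.003,0,0,0,0.003,0,0,0,0.001,0,0,0,0.001,0,0,0,0.001,0,0]

```text
time_s: 4.83
tcp_pos: [0.5116, 0.1991, 0.0466]
eef_rot: [175.6, 89.9, -106.6]
contact_force: [1.6, -6.6, 3.2]
gripper_width: 0.0198
```

Request:
play_rows:
  series: [0,0.001,0,0,0,0.001,0,0,0,0,0,0,0,0,0,0,0,0,0,0]

```text
time_s: 5.25
tcp_pos: [0.5104, 0.1994, 0.0466]
eef_rot: [-162.4, 89.9, -84.7]
contact_force: [5.4, -8.2, 1.0]
gripper_width: 0.0197
```

```bash
python3 -c "
from h import *
go(.5519,.1896,.0436,77.7)"
```

```text
t 5.25 tcp [0.5104 0.1994 0.0466] zyaw 77.73 tilt [-1.0e+00 -7.0e-04 -2.1e-03] w 0.0197 F [ 5.4 -8.2  1. ] j [ 4.190e+01  1.760e+01 -2.680e+01  1.000e-01 -4.580e+01 -1.443e+02]
before spin shift [ 0.0031 -0.0427 -0.0008] spin rad 0.0006
after spin shift [ 0.0031 -0.0427 -0.0007]
```

Request:
play_rows:
  series: [0,0.001,0,0,0,0.001,0,0,0,0.001,0,0,0,0,0,0,0,0,0,0]

```text
time_s: 5.67
tcp_pos: [0.5103, 0.1995, 0.0467]
eef_rot: [-110.1, 89.7, -32.3]
contact_force: [21.7, -16.2, -9.5]
gripper_width: 0.0196
```

Against the stop. Relieve, open, retreat.

Request:
play_rows:
  series: [0,-0.0015,0,0,0,-0.001,0,0,0,0,0,0,0,0,0,0,0,0,0,0]

```text
time_s: 6.08
tcp_pos: [0.5104, 0.1994, 0.0467]
eef_rot: [-147.5, 89.9, -69.7]
contact_force: [6.8, -8.5, -0.3]
gripper_width: 0.0193
```

Request:
play_rows:
  series: [0,0,0,0,0,0,0,0,0,0,0,0,0,0,0,0,0,0,0,0]
  jaw: 75

```text
time_s: 6.5
tcp_pos: [0.5092, 0.2013, 0.0464]
eef_rot: [37.4, 90.0, 115.1]
contact_force: [0.1, -0.9, 0.4]
gripper_width: 0.0476
```

Request:
play_rows:
  series: [0,0,0,0,0,0,0,0,-0.02,0,0,0,-0.04,0,0,0,-0.04,0,0,0]

```text
time_s: 6.92
tcp_pos: [0.5083, 0.2003, 0.1464]
eef_rot: [142.2, 89.8, -140.1]
contact_force: [1.5, 1.0, 1.3]
gripper_width: 0.0656
```

Request:
play_rows:
  series: [-0.04,0,0,-0.125,-0.02,0,0,-0.125,0,0,0,-0.125,0,0,0,-0.125,0,0,0,-0.125]

```text
time_s: 7.33
tcp_pos: [0.5093, 0.2013, 0.2072]
eef_rot: [-61.3, 89.9, 52.6]
contact_force: [-0.4, 0.2, -0.7]
gripper_width: 0.0658
```

```bash
python3 - <<'E'
from h import *
from plant import *
go(.5887,-.2495,.2,-17.5)
T=capture("top");S=capture("scene");np.savez("top2.npz",**T);np.savez("scene2.npz",**S)
cv2.imwrite("pics/t2.png",T["img"])
cv2.imwrite("pics/s2.png",S["img"])
E
```

```text
t 7.33 tcp [0.5093 0.2013 0.2072] zyaw 113.89 tilt [-1.0e+00 -1.2e-03  7.0e-04] w 0.0658 F [-0.4  0.2 -0.7] j [  42.1    8.3  -15.1   -0.   -66.4 -108.2]
before spin shift [ 0.0067  0.11   -0.4443] spin rad -0.8484
after spin shift [ 0.0065  0.406  -0.2113]
```

View pics/s2.png

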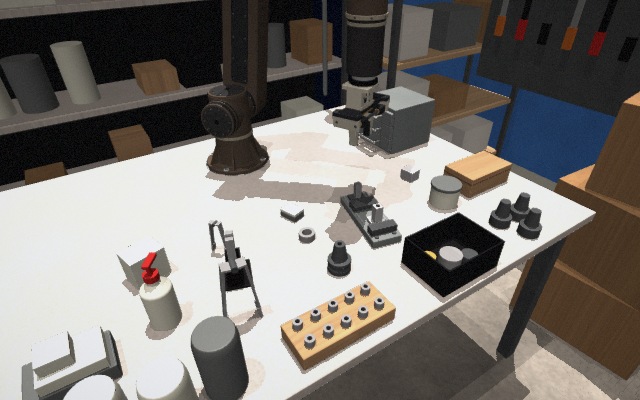

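View pics/t2.png

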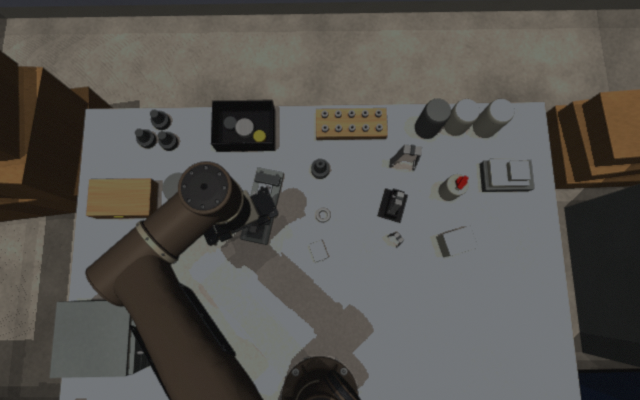

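```bash
python3 - <<'E'
import cv2
t=cv2.imread("pics/t2.png");s=cv2.imread("pics/s2.png")
cv2.imwrite("pics/tt2.png",cv2.resize(t[180:230,365:415],(600,600),interpolation=cv2.INTER_CUBIC))
cv2.imwrite("pics/st2.png",cv2.resize(s[210:300,195:285],(600,600),interpolation=cv2.INTER_CUBIC))
E
```

```text
(no output)
```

View pics/tt2.png

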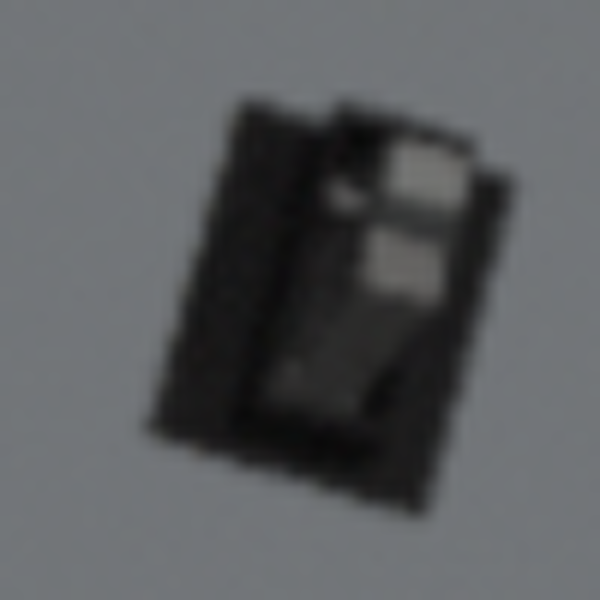

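View pics/st2.png

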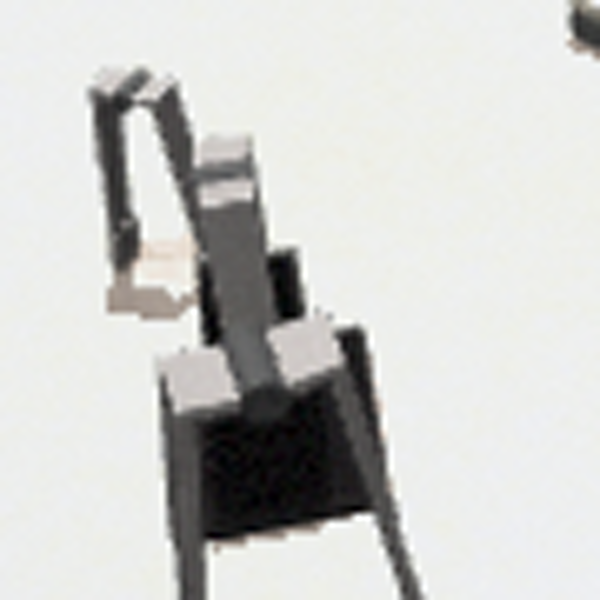

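```bash
python3 - <<'E'
from h import *
np.set_printoptions(precision=4,suppress=True)
T=cam("top2.npz");S=cam("scene2.npz")
tt=lambda u,v:up((u,v),(365,180),12);ss=lambda u,v:up((u,v),(195,210),600/90)
a=tt(415,219);b=ss(227,171)
print(plane(T,*a,.138),plane(S,*b,.138),tri([ray(T,*a),ray(S,*b)]))
q=np.array([plane(T,*tt(*p),.005) for p in[(245,103),(513,180),(425,515),(150,432)]]);print(q,q.mean(0))
A=lambda d:np.degrees(np.arctan2(d[1],d[0]))
print(A(q[0]-q[3]),A(q[1]-q[2]),A(q[0]-q[1])-90,A(q[3]-q[2])-90)
d=plane(T,*tt(427,172),.138)-plane(T,*tt(403,265),.138);print(A(d))
# vise jaw
t=T[2];
E
```

```text
[ 0.5877 -0.2482  0.138 ] [ 0.5957 -0.2517  0.138 ] [ 0.5887 -0.2496  0.1323]
[[ 0.6475 -0.2284  0.005 ]
 [ 0.6244 -0.3016  0.005 ]
 [ 0.5312 -0.2723  0.005 ]
 [ 0.5555 -0.198   0.005 ]] [ 0.5897 -0.2501  0.005 ]
-18.25614656446268 -17.472306563917762 -17.500447898112256 -18.072159918949453
-17.06411915458823
```

Request:
play_rows:
  series: [0,0,0,-0.12,0,0,0,-0.12,0,0,0,-0.12,0,0,0,-0.12,0,0,0,-0.12]

```text
time_s: 7.85
tcp_pos: [0.5092, 0.2011, 0.2063]
eef_rot: [66.9, 90.0, -145.1]
contact_force: [-0.7, -0.4, 0.7]
gripper_width: 0.0658
```

Request:
play_rows:
  series: [0,0,0,-0.12,0,0,0,-0.12,0,0.034,-0.0176,0,0,0.034,-0.0176,0,0,0.034,-0.0176,0]

```text
time_s: 8.27
tcp_pos: [0.5272, 0.0869, 0.2063]
eef_rot: [43.4, 90.0, -155.1]
contact_force: [1.4, -0.5, 0.3]
gripper_width: 0.066
```

Request:
play_rows:
  series: [0,0.034,-0.0176,0,0,0.034,-0.0176,0,0,0.034,-0.0176,0,0,0.034,-0.0176,0,0,0.034,-0.0176,0]

```text
time_s: 8.68
tcp_pos: [0.5574, -0.1032, 0.2065]
eef_rot: [-136.7, 90.0, 24.7]
contact_force: [1.0, -0.5, 0.5]
gripper_width: 0.0658
```

Request:
play_rows:
  series: [0,0.034,-0.0176,0,0,0.034,-0.0176,0,0,0.034,-0.0176,0,0,0.02,-0.01,0,0,0,0,0]

```text
time_s: 9.1
tcp_pos: [0.5785, -0.241, 0.2054]
eef_rot: [36.3, 89.9, -162.5]
contact_force: [-0.0, 0.6, 1.4]
gripper_width: 0.0657
```

```bash
python3 -c "
from h import *
go(.589,-.2495,.085,-17.7)"
```

```text
t 9.1 tcp [ 0.5785 -0.241   0.2054] zyaw 161.16 tilt [-1.      0.001   0.0014] w 0.0657 F [-0.   0.6  1.4] j [ -4.8  16.   -5.5   0.  -68.6 -14.1]
before spin shift [ 0.1203  0.0045 -0.0128] spin rad -0.0198
after spin shift [ 0.1203  0.0048 -0.0127]
```

Request:
play_rows:
  series: [0.02,0.0045,-0.0125,-0.02,0,0,0,0,0,0,0,0,0,0,0,0,0,0,0,0]

```text
time_s: 9.52
tcp_pos: [0.5893, -0.2446, 0.1873]
eef_rot: [179.1, 89.9, -18.1]
contact_force: [-0.4, 0.2, 0.2]
gripper_width: 0.0658
```

```bash
python3 - <<'E'
from h import *
go(.589,-.2495,.085,-17.7)
from plant import *
S=capture("scene")["img"]
cv2.imwrite("pics/s3.png",cv2.resize(S[140:290,160:310],(600,600),interpolation=cv2.INTER_CUBIC))
E
```

```text
t 9.52 tcp [ 0.5893 -0.2446  0.1873] zyaw 162.77 tilt [-1.e+00  0.e+00 -9.e-04] w 0.0658 F [-0.4  0.2  0.2] j [ -5.   17.6  -5.6   0.  -66.7 -12.2]
before spin shift [ 0.1023  0.0047 -0.001 ] spin rad 0.0082
after spin shift [ 0.1023  0.0047 -0.0011]
```

View pics/s3.png

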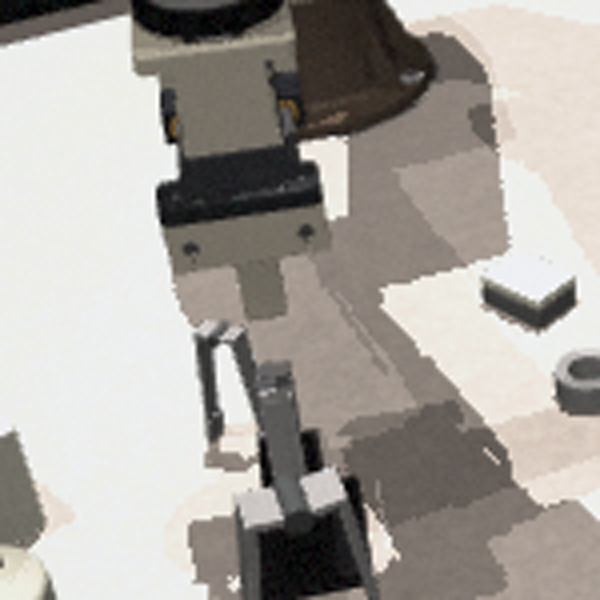

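Request:
play_rows:
  series: [0.01,0.0047,-0.001,0.008,0.02,0,0,0,0.03,0,0,0,0.03,0,0,0,0.012,0,0,0]

```text
time_s: 9.98
tcp_pos: [0.5862, -0.2492, 0.0803]
eef_rot: [-1.8, 89.7, 160.5]
contact_force: [-0.6, 0.2, -0.1]
gripper_width: 0.0658
```

Request:
play_rows:
  series: [0,0,0,0,0,0,0,0,0,0,0,0,0,0,0,0,0,0,0,0]
  jaw: 62

```text
time_s: 10.4
tcp_pos: [0.5897, -0.2502, 0.0862]
eef_rot: [-172.6, 89.8, -10.3]
contact_force: [-1.0, 0.7, 0.2]
gripper_width: 0.0544
```

```bash
python3 - <<'E'
from h import *
go(.589,-.2495,.085,-17.7)
from plant import *
S=capture("scene")["img"]
cv2.imwrite("pics/s4.png",cv2.resize(S[160:290,175:305],(780,780)[:2],interpolation=cv2.INTER_CUBIC)[:600])
E
```

```text
t 10.4 tcp [ 0.5897 -0.2502  0.0862] zyaw 162.36 tilt [-1.0e+00 -4.0e-04 -2.8e-03] w 0.0544 F [-1.   0.7  0.2] j [ -5.6  22.5 -12.5   0.  -54.8 -12.1]
before spin shift [ 0.0012 -0.0004  0.0009] spin rad 0.001
after spin shift [ 0.0012 -0.0004  0.0009]
```

View pics/s4.png

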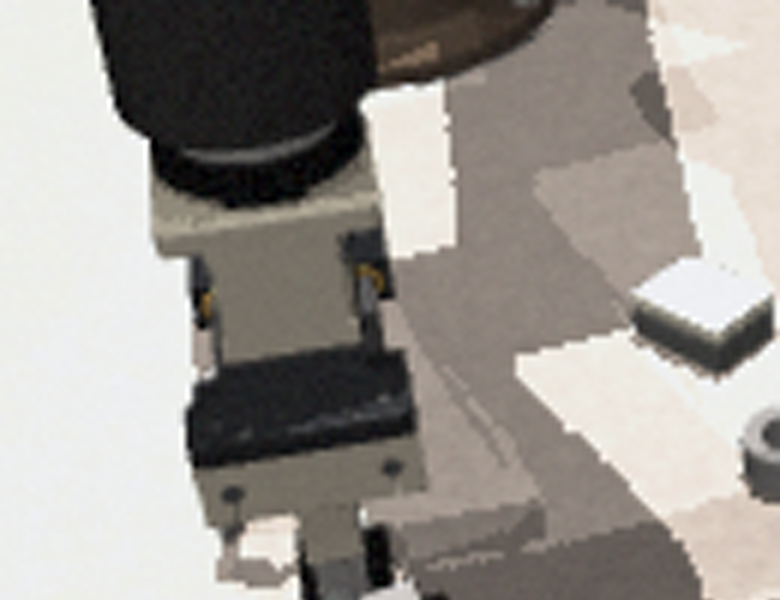

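Request:
play_rows:
  series: [0,0,0,0,0,0,0,0,0,0,0,0,0,0,0,0,0,0,0,0]
  jaw: 50
  squeeze: 15

```text
time_s: 10.87
tcp_pos: [0.5889, -0.2501, 0.0847]
eef_rot: [174.2, 90.0, -23.4]
contact_force: [-0.1, -0.4, 1.7]
gripper_width: 0.044
```

Request:
play_rows:
  series: [0,0,0,0,0,0,0,0,0,0,0,0,0,0,0,0,0,0,0,0]

```text
time_s: 11.28
tcp_pos: [0.5889, -0.25, 0.0847]
eef_rot: [-179.4, 90.0, -17.0]
contact_force: [-0.3, -0.7, 4.1]
gripper_width: 0.0441
```

Request:
play_rows:
  series: [-0.005,0,0,0,-0.005,0,0,0,-0.005,0,0,0,-0.005,0,0,0,0,0,0,0]

```text
time_s: 11.7
tcp_pos: [0.5893, -0.2501, 0.1058]
eef_rot: [-176.8, 89.9, -14.5]
contact_force: [0.0, -0.3, -1.2]
gripper_width: 0.0436
```

```bash
python3 - <<'E'
from h import *
go(.589,-.2495,.085,-17.7)
from plant import *
S=capture("scene")["img"]
cv2.imwrite("pics/s5.png",cv2.resize(S[190:290,175:275],(600,600),interpolation=cv2.INTER_CUBIC)[:600])
S=capture("top")["img"]
cv2.imwrite("pics/t5.png",cv2.resize(S[150:250,340:440],(600,600),interpolation=cv2.INTER_CUBIC)[:600])
E
```

```text
t 11.7 tcp [ 0.5893 -0.2501  0.1058] zyaw 162.36 tilt [-1.0e+00 -1.0e-04 -1.7e-03] w 0.0436 F [ 0.  -0.3 -1.2] j [ -5.6  21.5 -11.3   0.  -57.2 -12.1]
before spin shift [ 0.0208 -0.0005  0.0005] spin rad 0.0011
after spin shift [ 0.0208 -0.0005  0.0005]
```

View pics/s5.png

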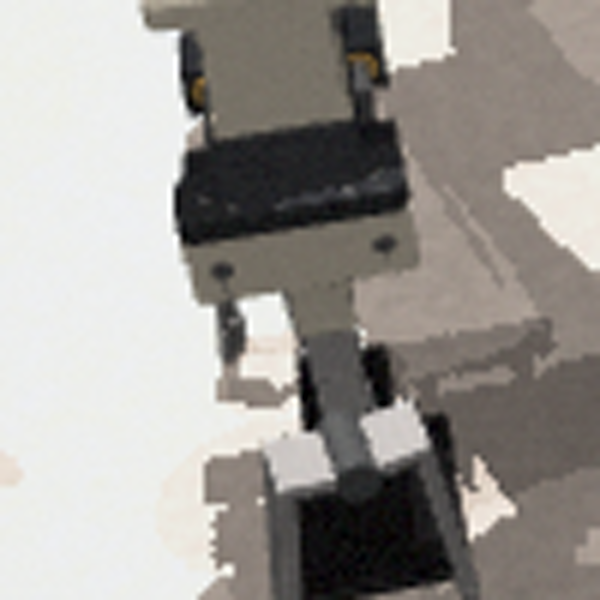

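View pics/t5.png

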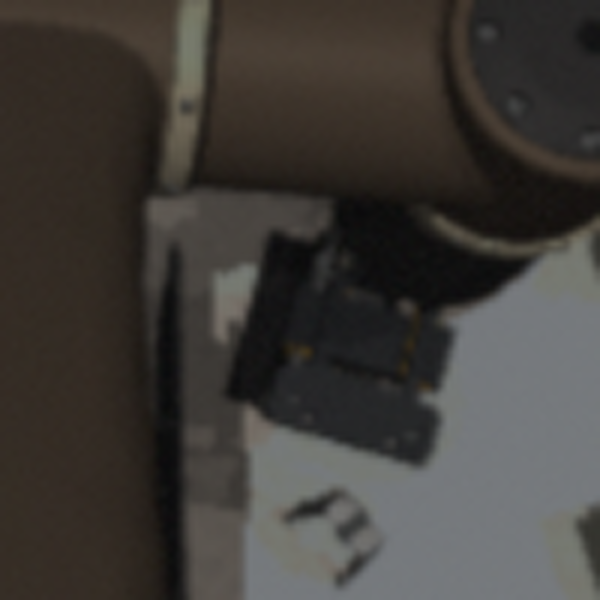

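Request:
play_rows:
  series: [-0.01,0,0,0,-0.02,0,0,0,-0.03,0,0,0,-0.03,0,0,0,-0.015,0,0,0]

```text
time_s: 12.22
tcp_pos: [0.5899, -0.2506, 0.2141]
eef_rot: [174.7, 89.7, -23.0]
contact_force: [0.0, -0.3, -0.3]
gripper_width: 0.0437
```

```bash
python3 - <<'E'
from h import *
go(.638,.1727,.21,77.7)
from plant import *
S=capture("scene")["img"]
cv2.imwrite("pics/s6.png",cv2.resize(S[130:280,150:300],(600,600),interpolation=cv2.INTER_CUBIC)[:600])
E
```

```text
t 12.22 tcp [ 0.5899 -0.2506  0.2141] zyaw 162.38 tilt [-1.0e+00  4.0e-04 -4.5e-03] w 0.0437 F [ 0.  -0.3 -0.3] j [ -5.6  16.8  -3.2   0.1 -69.7 -12.1]
before spin shift [ 0.0035 -0.418   0.0823] spin rad 1.4779
after spin shift [0.0022 0.0432 0.4239]
```

View pics/s6.png

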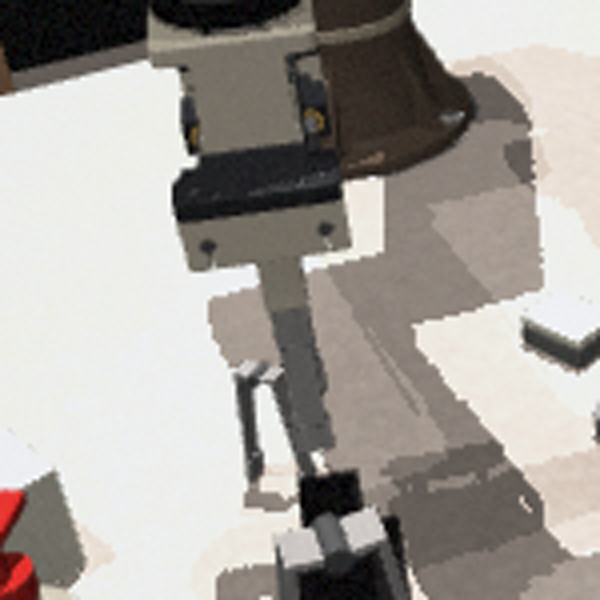

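Request:
play_rows:
  series: [0,0,0,0.06,0,0,0,0.1,0,0,0,0.1,0,0,0,0.1,0,0,0,0.1]

```text
time_s: 12.68
tcp_pos: [0.5885, -0.2499, 0.2096]
eef_rot: [22.9, 90.0, 158.6]
contact_force: [-0.4, 0.2, -0.4]
gripper_width: 0.0441
```

Request:
play_rows:
  series: [0,0,0,0.1,0,0,0,0.1,0,0,0,0.1,0,0,0,0.1,0,0,0,0.1]

```text
time_s: 13.1
tcp_pos: [0.5885, -0.2499, 0.2096]
eef_rot: [54.8, 90.0, 161.9]
contact_force: [0.5, -0.7, -0.8]
gripper_width: 0.0438
```

Request:
play_rows:
  series: [0,0,0,0.1,0,0,0,0.1,0,0,0,0.1,0,0,0,0.1,0,0,0,0.1]

```text
time_s: 13.52
tcp_pos: [0.5885, -0.2499, 0.2096]
eef_rot: [82.8, 90.0, 161.2]
contact_force: [-0.8, 0.6, -1.3]
gripper_width: 0.044
```

Request:
play_rows:
  series: [0,0,0,0.018,0,0.001,0.01,0,0,0.002,0.02,0,0,0.0025,0.025,0,0,0.0025,0.025,0]

```text
time_s: 13.93
tcp_pos: [0.5978, -0.1691, 0.2094]
eef_rot: [76.9, 90.0, 154.7]
contact_force: [0.2, -0.0, -1.5]
gripper_width: 0.0441
```

Request:
play_rows:
  series: [0,0.0025,0.025,0,0,0.0025,0.025,0,0,0.0025,0.025,0,0,0.0025,0.025,0,0,0.0025,0.025,0]

```text
time_s: 14.35
tcp_pos: [0.6123, -0.0436, 0.2096]
eef_rot: [-10.4, 90.0, 67.5]
contact_force: [0.9, -0.1, -0.7]
gripper_width: 0.0442
```

Request:
play_rows:
  series: [0,0.0025,0.025,0,0,0.0025,0.025,0,0,0.0025,0.025,0,0,0.0025,0.025,0,0,0.0025,0.025,0]

```text
time_s: 14.77
tcp_pos: [0.6266, 0.0812, 0.2097]
eef_rot: [19.4, 90.0, 97.3]
contact_force: [0.1, -0.4, -1.6]
gripper_width: 0.0438
```

```bash
python3 - <<'E'
from h import *
go(.638,.1727,.21,77.7)
E
```

```text
t 14.77 tcp [0.6266 0.0812 0.2097] zyaw 77.87 tilt [-1.e+00  0.e+00  1.e-04] w 0.0438 F [ 0.1 -0.4 -1.6] j [  25.1   16.3   -4.5   -0.   -69.2 -127.2]
before spin shift [-0.0003  0.0081  0.0918] spin rad 0.003
after spin shift [-0.0003  0.0084  0.0918]
```

```bash
python3 - <<'E'
from h import *
from plant import *
for n,r in(("scene",(150,250,310,410)),("top",(140,240,220,320))):
    c=capture(n);np.savez(f"{n}7.npz",**c);im=c["img"][r[0]:r[1],r[2]:r[3]]
    cv2.imwrite(f"pics/{n}7.png",cv2.resize(im,None,fx=6,fy=6,interpolation=cv2.INTER_CUBIC))
E
```

```text
(no output)
```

View pics/scene7.png

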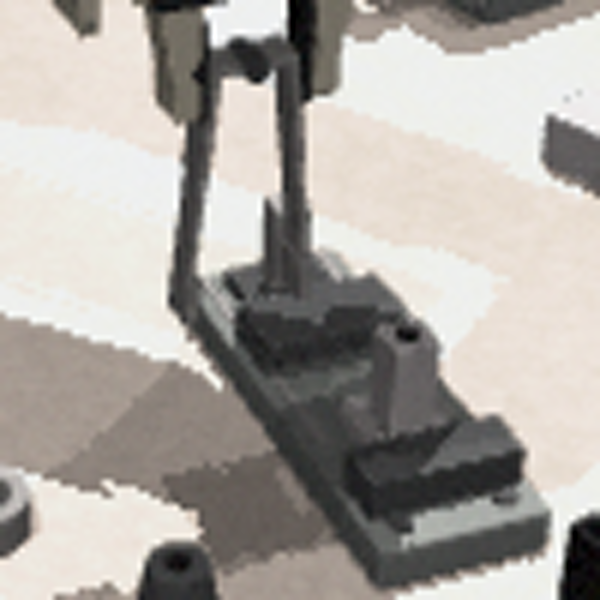

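View pics/top7.png

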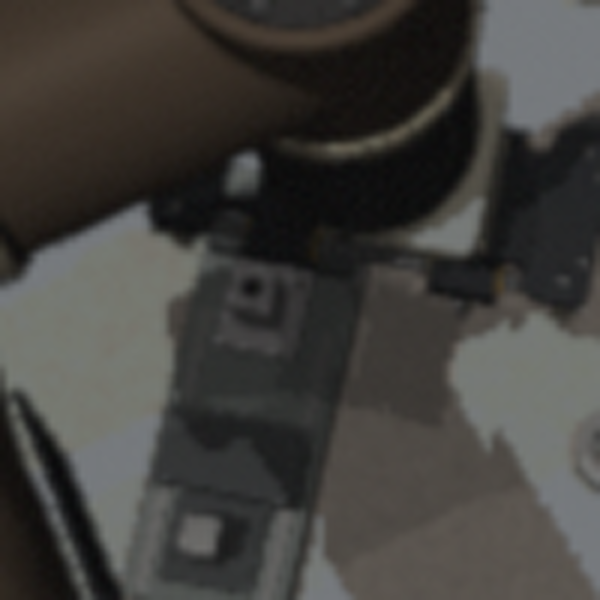

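```bash
python3 - <<'E'
from h import *
np.set_printoptions(precision=4,suppress=True)
T=cam("top7.npz");S=cam("scene7.npz")
t=lambda u,v:up((u,v),(220,140),6);s=lambda u,v:up((u,v),(310,150),6)
a=t(253,289);b=s(405,333)
B=plane(T,*a,.085);P=plane(T,*t(200,535),.084)
print(B,plane(S,*b,.085),tri([ray(T,*a),ray(S,*b)]),P,np.linalg.norm(B[:2]-P[:2]),np.degrees(np.arctan2(*(B-P)[[1,0]])))
# predicted tongs points now
g=np.array([.6266,.0812,.2097+.019])
for nm,z in(("top",.034),("tips",-.085),("bot",-.097)):
    for off in((0,0),(.025,0),(-.025,0)):
        yv=np.radians(77.8);q=g+[off[0]*np.cos(yv),off[0]*np.sin(yv),z]
        u=proj(S,q);print(nm,off[0],((u-[310,150])*6).round(0))
E
```

```text
[0.6376 0.1726 0.085 ] [0.636  0.1717 0.085 ] [0.637  0.1718 0.0857] [0.5082 0.1991 0.084 ] 0.13208473663238918 -11.563485540043864
top 0 [249.  39.]
top 0.025 [303.  28.]
top -0.025 [193.  49.]
tips 0 [240. 277.]
tips 0.025 [291. 266.]
tips -0.025 [188. 288.]
bot 0 [239. 299.]
bot 0.025 [290. 288.]
bot -0.025 [188. 311.]
```

Request:
play_rows:
  series: [0,0.002,0.023,0,0,0.002,0.023,0,0,0.002,0.023,0,0,0.002,0.015,0,0,0.001,0.007,0]

```text
time_s: 15.28
tcp_pos: [0.6374, 0.1722, 0.2092]
eef_rot: [96.6, 90.0, 174.5]
contact_force: [-0.3, -0.4, -0.7]
gripper_width: 0.0444
```

Request:
play_rows:
  series: [0,0,0,0,0,0,0,0,0,0,0,0,0,0,0,0,0,0,0,0]

```text
time_s: 15.7
tcp_pos: [0.6376, 0.1694, 0.2097]
eef_rot: [-50.9, 90.0, 26.7]
contact_force: [-0.3, 0.1, -0.4]
gripper_width: 0.0438
```

```bash
python3 - <<'E'
from h import *
go(.637,.1722,.124,78)
from plant import *
for n,r in(("scene",(130,250,320,440)),):
    c=capture(n);np.savez(f"{n}8.npz",**c);im=c["img"][r[0]:r[1],r[2]:r[3]]
    cv2.imwrite(f"pics/{n}8.png",cv2.resize(im,None,fx=5,fy=5,interpolation=cv2.INTER_CUBIC))
E
```

```text
t 15.7 tcp [0.6376 0.1694 0.2097] zyaw 77.62 tilt [-1.e+00 -1.e-04  1.e-04] w 0.0438 F [-0.3  0.1 -0.4] j [  31.8   18.9   -0.8    0.   -70.3 -134.2]
before spin shift [0.0857 0.0012 0.0026] spin rad -0.0066
after spin shift [0.0857 0.0012 0.0026]
```

View pics/scene8.png

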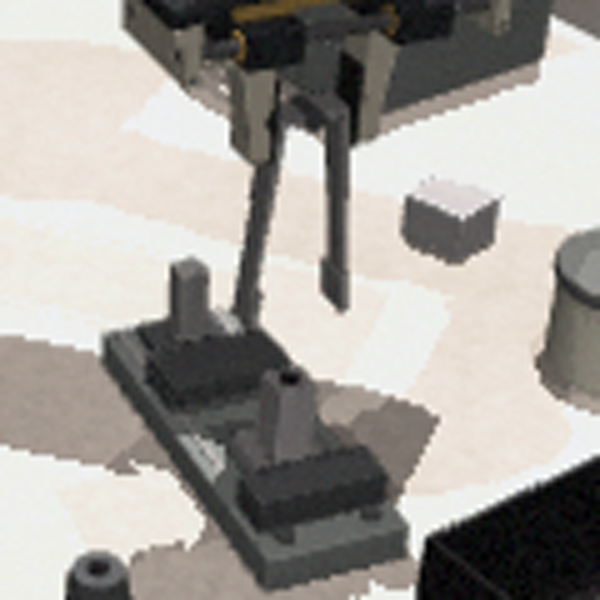

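Tongs hang with tips (about 249,315 and 336,300 in the crop) either side above the boss (290,378). Centre and descend.

Request:
play_rows:
  series: [0.005,0.001,0.0025,-0.006,0.01,0,0,0,0.015,0,0,0,0.005,0,0,0,0,0,0,0]

```text
time_s: 16.17
tcp_pos: [0.6359, 0.1724, 0.172]
eef_rot: [126.6, 89.8, -155.4]
contact_force: [-0.4, -0.1, -0.2]
gripper_width: 0.0442
```

Request:
play_rows:
  series: [0.005,0,0,0,0.01,0,0,0,0.01,0,0,0,0.01,0,0,0,0.003,0,0,0]

```text
time_s: 16.58
tcp_pos: [0.636, 0.1725, 0.134]
eef_rot: [122.5, 89.8, -159.5]
contact_force: [-0.5, -0.1, -1.1]
gripper_width: 0.0436
```

```bash
python3 - <<'E'
from h import *
go(.637,.1722,.124,78)
from plant import *
for n,r in(("scene",(150,250,320,420)),):
    c=capture(n);np.savez(f"{n}9.npz",**c);im=c["img"][r[0]:r[1],r[2]:r[3]]
    cv2.imwrite(f"pics/{n}9.png",cv2.resize(im,None,fx=6,fy=6,interpolation=cv2.INTER_CUBIC))
E
```

```text
t 16.58 tcp [0.636  0.1725 0.134 ] zyaw 77.99 tilt [-1.      0.0025 -0.0016] w 0.0436 F [-0.5 -0.1 -1.1] j [  32.1   21.9   -6.6   -0.   -61.7 -134.1]
before spin shift [ 0.01   -0.001  -0.0001] spin rad -0.0001
after spin shift [ 0.01   -0.001  -0.0001]
```

View pics/scene9.png

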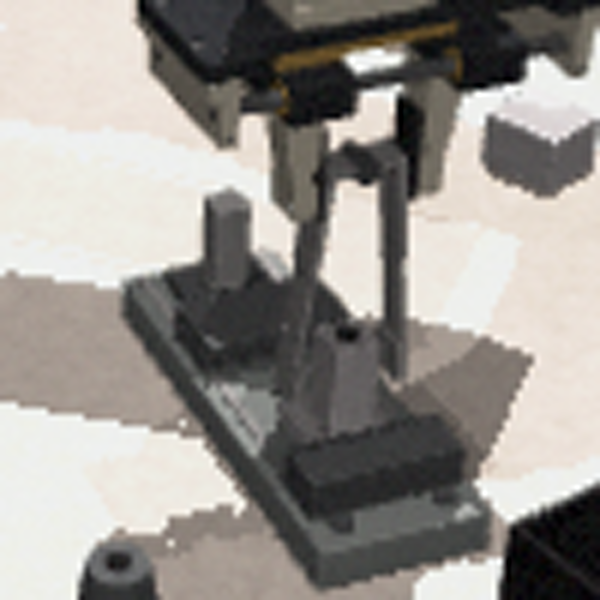

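Request:
play_rows:
  series: [0.004,-0.001,0,0,0.004,0,0,0,0.002,0,0,0,0,0,0,0,0,0,0,0]

```text
time_s: 17.05
tcp_pos: [0.6382, 0.1727, 0.1266]
eef_rot: [-84.2, 90.0, -6.2]
contact_force: [0.7, 0.3, -2.3]
gripper_width: 0.0437
```

```bash
python3 - <<'E'
from h import *
go(.637,.1722,.124,78)
E
```

```text
t 17.05 tcp [0.6382 0.1727 0.1266] zyaw 78.01 tilt [-1.e+00 -1.e-04  0.e+00] w 0.0437 F [ 0.7  0.3 -2.3] j [  32.    22.3   -7.     0.   -60.7 -134. ]
before spin shift [ 0.0026  0.001  -0.0008] spin rad 0.0003
after spin shift [ 0.0026  0.001  -0.0008]
```

Request:
play_rows:
  series: [0.002,0.001,0,0,0,0,0,0,0,0,0,0,0,0,0,0,0,0,0,0]
  jaw: 47
  squeeze: 15

```text
time_s: 17.47
tcp_pos: [0.6372, 0.173, 0.1246]
eef_rot: [-52.7, 90.0, 25.3]
contact_force: [0.1, 0.2, -1.0]
gripper_width: 0.0411
```

Request:
play_rows:
  series: [0,0,0,0,0,0,0,0,0,0,0,0,0,0,0,0,0,0,0,0]
  jaw: 30
  squeeze: 20

```text
time_s: 17.88
tcp_pos: [0.6371, 0.1729, 0.1245]
eef_rot: [114.2, 90.0, -167.8]
contact_force: [0.5, -0.3, -0.7]
gripper_width: 0.0397
```

```bash
python3 - <<'E'
from h import *
go(.637,.1722,.124,78)
from plant import *
for n,r in(("scene",(150,250,320,420)),):
    c=capture(n);im=c["img"][r[0]:r[1],r[2]:r[3]]
    cv2.imwrite(f"pics/{n}10.png",cv2.resize(im,None,fx=6,fy=6,interpolation=cv2.INTER_CUBIC))
E
```

```text
t 17.88 tcp [0.6371 0.1729 0.1245] zyaw 78.01 tilt [-1.  0. -0.] w 0.0397 F [ 0.5 -0.3 -0.7] j [  32.1   22.3   -7.2   -0.   -60.4 -134.1]
before spin shift [ 0.0005 -0.     -0.0008] spin rad 0.0002
after spin shift [ 0.0005 -0.     -0.0008]
```

View pics/scene10.png

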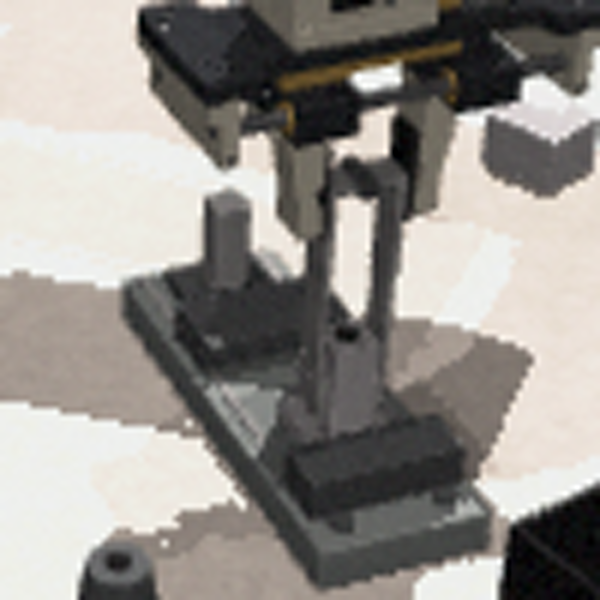

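Width stopped at 39.7 mm — gripping the boss (~40 expected). Increase the squeeze and lift.

Request:
play_rows:
  series: [0,0,0,0,0,0,0,0,0,0,0,0,0,0,0,0,0,0,0,0]
  jaw: 30
  squeeze: 55

```text
time_s: 18.35
tcp_pos: [0.6371, 0.173, 0.1244]
eef_rot: [89.2, 90.0, 167.2]
contact_force: [-0.4, 0.4, -1.3]
gripper_width: 0.0395
```

Request:
play_rows:
  series: [-0.001,0,0,0,-0.002,0,0,0,-0.004,0,0,0,-0.005,0,0,0,-0.005,0,0,0]

```text
time_s: 18.77
tcp_pos: [0.6372, 0.173, 0.142]
eef_rot: [-83.7, 90.0, -5.7]
contact_force: [-0.3, -0.4, -2.2]
gripper_width: 0.0396
```

```bash
python3 - <<'E'
from h import *
go(.637,.1722,.124,78)
from plant import *
for n,r in(("scene",(150,250,320,420)),):
    c=capture(n);im=c["img"][r[0]:r[1],r[2]:r[3]]
    cv2.imwrite(f"pics/{n}11.png",cv2.resize(im,None,fx=6,fy=6,interpolation=cv2.INTER_CUBIC))
E
```

```text
t 18.77 tcp [0.6372 0.173  0.142 ] zyaw 78.01 tilt [-1. -0.  0.] w 0.0396 F [-0.3 -0.4 -2.2] j [  32.1   21.5   -6.     0.   -62.5 -134.1]
before spin shift [ 0.018   0.     -0.0008] spin rad 0.0002
after spin shift [ 0.018   0.     -0.0008]
```

View pics/scene11.png

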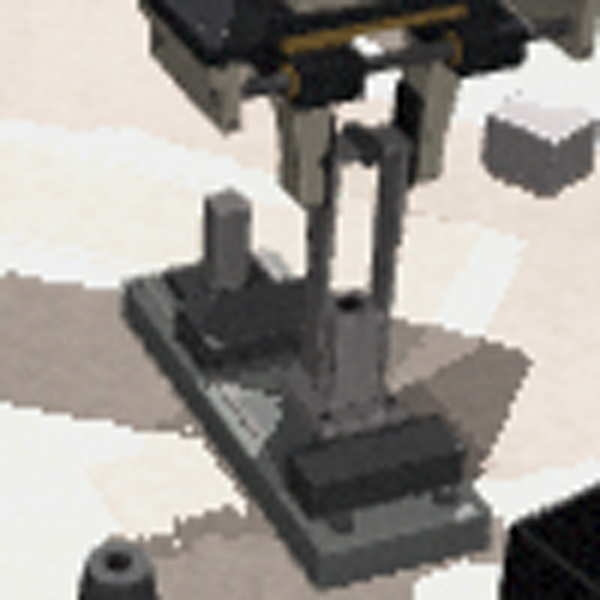

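The part is rising with the tongs. Lift about 13 cm in total.

Request:
play_rows:
  series: [-0.004,0,0,0,-0.008,0,0,0,-0.012,0,0,0,-0.012,0,0,0,-0.012,0,0,0]

```text
time_s: 19.23
tcp_pos: [0.6374, 0.173, 0.1913]
eef_rot: [-61.5, 89.9, 16.5]
contact_force: [-0.1, 0.1, -2.3]
gripper_width: 0.0393
```

Request:
play_rows:
  series: [-0.012,0,0,0,-0.012,0,0,0,-0.012,0,0,0,-0.012,0,0,0,-0.01,0,0,0]

```text
time_s: 19.65
tcp_pos: [0.6373, 0.173, 0.2492]
eef_rot: [-55.9, 89.9, 22.1]
contact_force: [0.7, -0.1, -2.3]
gripper_width: 0.0392
```

Request:
play_rows:
  series: [-0.008,0,0,0,-0.004,0,0,0,-0.001,0,0,0,0,0,0,0,0,0,0,0]

```text
time_s: 20.07
tcp_pos: [0.6368, 0.1729, 0.2597]
eef_rot: [121.9, 89.9, -160.0]
contact_force: [0.7, 0.0, -2.6]
gripper_width: 0.0398
```

Request:
play_rows:
  series: [0,0,0,0,0,0,0,0,0,0,0,0,0,0,0,0,0,0,0,0]

```text
time_s: 20.48
tcp_pos: [0.6371, 0.1729, 0.2603]
eef_rot: [126.1, 90.0, -155.9]
contact_force: [0.1, 0.3, -2.7]
gripper_width: 0.0395
```

Request:
play_rows:
  series: [0,0,0,0,0,0,0,0,0,0,0,0,0,0,0,0,0,0,0,0]

```text
time_s: 20.9
tcp_pos: [0.6371, 0.1729, 0.2605]
eef_rot: [-78.0, 90.0, 0.1]
contact_force: [-0.6, -0.2, -3.4]
gripper_width: 0.0394
```

```bash
python3 - <<'E'
from h import *
go(.637,.1722,.124,78)
from plant import *
c=capture("scene");cv2.imwrite("pics/s12.png",c["img"])
im=c["img"][100:240,300:440]
cv2.imwrite("pics/s12z.png",cv2.resize(im,(600,600),interpolation=cv2.INTER_CUBIC))
cv2.imwrite("pics/t12.png",capture("top")["img"])
E
```

```text
t 20.9 tcp [0.6371 0.1729 0.2605] zyaw 78.01 tilt [-1.e+00 -1.e-04  0.e+00] w 0.0394 F [-0.6 -0.2 -3.4] j [  32.1   17.5    3.8    0.   -76.3 -134.1]
before spin shift [ 0.1365 -0.     -0.0007] spin rad 0.0002
after spin shift [ 0.1365 -0.     -0.0007]
```

View pics/s12z.png

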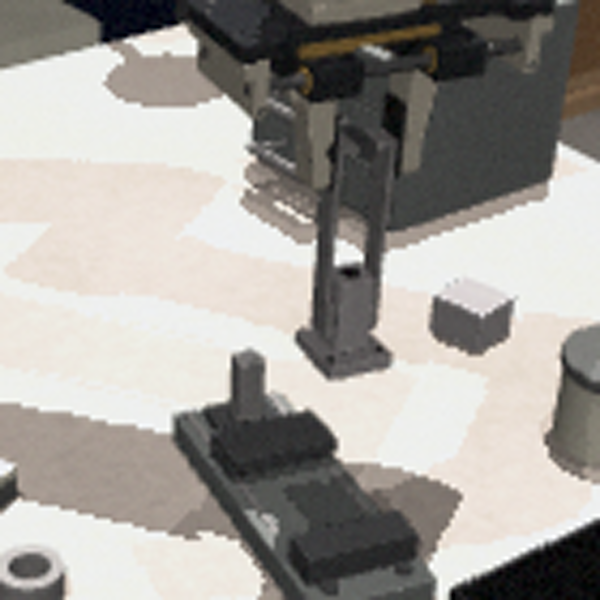

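View pics/s12.png

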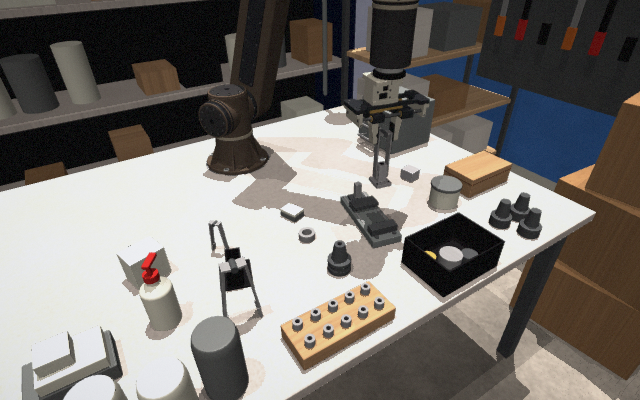

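View pics/t12.png

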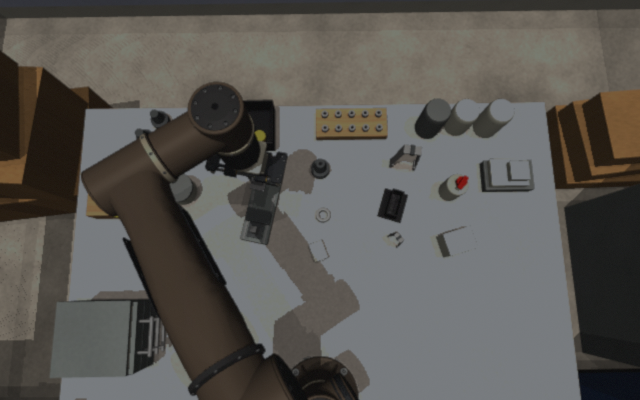

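```bash
python3 -c "
from plant import *
print(close_job())"
```

```text
the job is handed in; nothing more can be done
None
```

The job is handed in at about 21 s, with the gripper squeezing the tongs and the tongs holding the part up at rest.

- **Vise jaw:** I pulled it by its post until it met its stop, where the push rose to roughly 20–30 N. Afterwards the post measured about 132 mm from the boss, which puts the jaw about 44 mm open against the nominal 45 mm.
- **Tongs:** I took the middle-sized pair from the caddy at a 44 mm hold, carried them over with the tips open, lowered them astride the boss and squeezed them shut across the vise's y.
- **Last checks:** The gripper raised the tongs and part 136 mm. The opening was steady at 39.5 mm under a 55 N squeeze, and the downward load of about 2.7 to 3.4 N fits the tongs plus the part. The last pictures show the part hanging clear of the vise, the jaw open, and the objects in view where they were. The arm hid part of the top view.
- **Disagreements:** The two cameras differed by 1–2 mm on the boss and post and by up to 9 mm on the tongs' top (height assumed). I used the triangulated values, backed by the caddy's outline for the tongs. The measured tool position also lagged the commands by a few mm while moving, which I corrected before each grasp. No check failed.

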